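Tap the carved owl to the centre of its plinth

TASK

The little carved owl is standing off-centre on its round walnut plinth, ready to be glued. It is narrow-footed and wobbly: push it over with light taps of the closed fingertips, low on its belly, until it stands upright in the middle of the plinth with an even margin all round, then draw the hand away. Do not pinch, lift, topple or knock off the owl, and leave the plinth and the other things on the bench where they are.

Things in the scene. Friction and masses are not known exactly. Their poses are not given: they have to be found in the camera images.
- owl: Pale owl, dark wings, loose, 30 to 65 g, 60 mm tall, round in plan: flat foot 22 mm across, belly 36 mm across (widest, 20 mm above the foot), head 29 mm across (36 to 46 mm up). Friction 0.28 to 0.42: pushed slowly (2 or 3 cm/s) at the belly or lower it slides; at the head, or struck fast (15 cm/s), it tips over. Origin: centre of its foot's underside; z up along it, face along its own -x (any way round).
- plinth_top (a point): Centre of the flat round top of the dark walnut plinth: top 64 mm across, foot 74 mm across, 40 mm high (bench at z = 0), 150 g, loose; a thin pale ring 46 mm across is inlaid around the middle of the top. z up. At the start the owl's foot is wholly on the top, 11 to 18 mm off its centre in any direction.
- blank: Bystander: pale sawn wooden blank of the next owl, loose, 40 x 40 mm, 69 mm tall, upright. Origin: centre of its underside.
- jar: Bystander: small amber jar of wax with a metal lid, loose, 54 mm in diameter, 55 mm tall, upright. Origin: centre of its underside.
- chisel: Bystander: bench chisel lying flat beyond the plinth, loose, wooden handle and steel blade, 245 mm long, 28 mm high. Origin: under it, about the middle of its length; its x axis points from handle to blade.
- jig: Bystander: wooden V-jig, loose, plywood base 120 x 90 mm with two upright wooden jaws, 56 mm high. Origin: centre of its underside.
Not all that is in view belongs to the job. Leave any red or yellow look-alike of the part that bears plinth_top alone.

How it is judged (in metres and radians):
At the end, for the whole second after the job is handed in: The owl stands still and upright (within 3 degrees) on the plinth, the centre of its foot within 5 mm of the centre of the plinth's top; the plinth and every bystander are within 10 mm of where they started; the robot touches nothing (horizontal distance between owl and plinth_top below 0.005 m and z of owl in the frame of plinth_top between -0.002 and 0.002 m and angle between owl's own z axis and vertical below 0.06 rad and linear speed of owl below 0.01 m/s and angular speed of owl below 0.1 rad/s and angle between plinth_top's own z axis and vertical below 0.05 rad and distance of each of plinth_top, blank, jar, chisel, jig from where it was at the start of the episode below 0.01 m).
It fails at once if the owl tips over (more than 20 degrees) or is knocked off the plinth (angle between owl's own z axis and vertical above 0.35 rad or z of owl in the frame of plinth_top below -0.006 m).
It fails at once if the owl is lifted off the plinth (foot more than 6 mm above it) (z of owl in the frame of plinth_top above 0.006 m).
It fails at once if the owl is pinched, pressed or struck hard (more than 8 N from the fingers) (contact force between the fingers and owl above 8 N).
It fails at once if the plinth is shifted by more than 10 mm (distance of plinth_top from where it was at the start of the episode above 0.01 m).
It fails at once if the blank, jar, chisel or jig is disturbed (moved by more than 10 mm) (distance of any of blank, jar, chisel, jig from where it was at the start of the episode above 0.01 m).
It also fails if it takes over 64 s, if anything falls off the work surface, if the arm or the gripper's body presses on something with over 40 N, if the wrist force passes 120 N, or if a joint passes its speed limit or range.

ROBOT

A 6-joint arm with a two-finger parallel gripper is mounted at the origin on the work surface. World frame = base frame: x ahead of the robot, y to its left, z up, the work surface at z = 0. Lengths are in m, angles in degrees, forces in N, time in s.
With the tool pointing down it reaches from about 0.25 to 0.725 m from the base axis. Payload 9.7 kg.
Tool frame: the origin (TCP) lies midway between the tips of the shut fingers; the grasp point (between the pads) lies 19 mm behind it; z points along the fingers, y is the line along which they close (so a half turn about z gives the same grasp; the last joint's range is limited). The gripper opens to 85 mm and grips with 20 to 120 N. Pads are 22 mm wide; open, the fingers measure 114 mm over their backs; the gripper's body (76 mm by 85 mm) begins 54 mm behind the grasp point. The pads swing forward as they close: fully open they stand 13 mm farther back than shut.
Start: joints at [-74.542, 4.979, 10.078, 95.1, 0, 90], TCP at [0.147, -0.53, 0.231] pointing down, gripper open.
Joint ranges: [-179.16, 179.16], [-48.56, 103.87], [-65.8, 70.77], [-126.05, 130.52], [-82.76, 87.17], [-180, 180]. Speed limits (degrees/s): [127.2, 127.2, 147.25, 180, 180, 180].

INTERFACE

Orientations are given as [roll, pitch, yaw] about the fixed x, y, z axes, in that order (R = Rz(yaw) Ry(pitch) Rx(roll)).
In Python, from workcell import bot gives the robot as it stands.
- The arm moves only by the shell command python3 -m crank 'ROWS' [FORCE]. ROWS is JSON, a list of rows, each an object with "gripper": the finger opening in mm, from 0 to 85.4; "travel": the shift along the tool's x, y, z in mm, a list of three; "twist": the turn, a rotation vector about the tool's x, y, z in rad, a list of three. In form: [{"gripper": gripper, "travel": [tx, ty, tz], "twist": [rx, ry, rz]}, ...]. A call has 1 to 12 rows; each row shifts and turns the commanded pose from where the row before left it, along the tool's axes as they then stand; what a row does not reach is not made up. A row lasts 1/8 s, in which the tool goes at most 62.5 mm and 10.7 degrees, less where a joint would pass 70% of its speed; a pose out of reach is approached as far as the arm can. A call is refused whole if a number of a shift passes 62.5 or a number of a turn 0.188, either way. A call with a gripper value outside its range is refused whole. The fingers move at their own pace and stop on an object; FORCE is the grip in N (left out, the last holds). Time passes only in rows, so rows that do not move let the fingers close. It gives the time, the measured TCP pose, the force, the opening and the grip force at its end, in the units of the state.
- bot.get_obs(): the state, without advancing time (a new reading comes with each control period).
- bot.camera(name): name is "scene" or "top"; returns the picture (480x640x3 uint8, red, green, blue); there is no depth.
- bot.calibration(name): a dict with "vfov" (degrees; the focal length in pixels is half the picture's height over the tangent of half this angle, whatever the lens; pixels are square), "cx", "cy" (the principal point, pixels), "camera_from_world" (4x4, takes a point from world to camera coordinates). Camera axes: x right, y down, z forward; pixel columns grow to the right and rows downward; lengths in m; the calibration is good to about 2 mm. A picture is of the moment at which its call begins. calibration takes no time and is no camera call.
- bot.job_done(): hands the job in; it is judged then, once.
The state is a dict: "time": time; "q": joint angles; "qd": joint speeds; "joint_efforts": joint torques, N m; "ee_pos": TCP position; "tcp_rot": TCP orientation; "wrist_force": force on the tool from outside, world axes, zero at the start; "torque": the same for the moment, N m; "opening": finger opening in m; "grasp_force": force on a finger pad.
Only numpy, scipy, OpenCV 4.12 (cv2) and the standard library are available. Lean on these libraries where they do the work, as an engineer would, in place of code of your own. Each camera call takes 0.05 s, during which the arm holds its last target. There are 200 camera calls.

## Working session

There is one attempt and no reset: what is moved stays moved. The work goes in short steps, Python scripts to look and compute and a shell command to move; the robot and the scene stay as the last step left them, time stands still between calls to the robot, and variables do not carry over. Pictures are saved under pics/ and viewed, at most 10 in all, crops included, and the job is handed in when it is done.

```bash
mkdir -p pics; python3 - <<'E'
from workcell import bot
import cv2,numpy as np
for n in("scene","top"):
    im=bot.camera(n); cv2.imwrite(f"pics/{n}0.png",im[...,::-1])
    c=bot.calibration(n); print(n,c)
o=bot.get_obs();print(o)
E
```

```text
scene {'vfov': 53.47391598584887, 'cx': 317.97310450811597, 'cy': 226.9132760434207, 'camera_from_world': array([[-0.8491374 ,  0.52814164, -0.00566433,  0.52370052],
       [ 0.33689017,  0.53332457, -0.77593165, -0.14576072],
       [-0.40678088, -0.66078084, -0.63079156,  1.0875003 ],
       [ 0.        ,  0.        ,  0.        ,  1.        ]])}
top {'vfov': 54.73239246575117, 'cx': 320.3197718000107, 'cy': 240.21728113586258, 'camera_from_world': array([[-0.00820418, -0.99968945, -0.02353059, -0.03003218],
       [-0.99395647,  0.01072864, -0.1092494 ,  0.58937277],
       [ 0.10946792,  0.02249208, -0.99373582,  0.78436842],
       [ 0.        ,  0.        ,  0.        ,  1.        ]])}
{'time': 0.1, 'q': array([-7.45408812e+01,  5.00928677e+00,  1.00375044e+01,  9.51007842e+01,
        2.62994247e-03,  8.99998031e+01]), 'qd': array([ 0.00502243, -0.08947081,  0.10033941,  0.0801144 ,  0.13091868,
       -0.04707947]), 'joint_efforts': array([-8.82810255e-04, -5.21560335e+01,  4.65654016e+01,  1.59158144e-02,
       -4.06555080e-05, -6.76349643e-07]), 'ee_pos': array([ 0.14655626, -0.52988373,  0.2306278 ]), 'tcp_rot': array([-1.79927433e+02, -2.63018977e-03,  1.54593124e+01]), 'wrist_force': array([ 0.82061259,  0.09525308, -0.45492478]), 'torque': array([ 0.02246989, -0.03378226, -0.04742091]), 'grasp_force': 0.0, 'opening': 0.08545797112571431}
```

View pics/scene0.png

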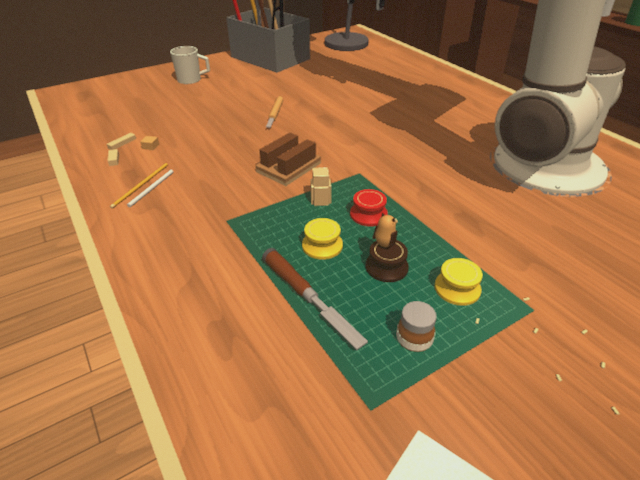

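View pics/top0.png

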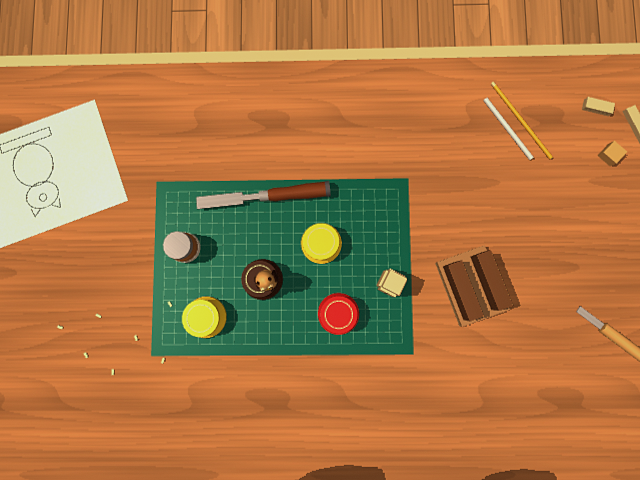

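The scene picture shows the dark plinth with the owl at (388,258). The look-alikes are in the top view: yellow at (320,243) and (204,317), red at (338,314), against the dark walnut one at (262,280). Only the walnut one carries the owl and has the pale ring, so I'll confirm it in an enlarged crop.

```bash
cat > h.py <<'E'
import cv2,numpy as np
from workcell import bot
def cal(n):
    c=bot.calibration(n); T=np.array(c["camera_from_world"]); f=240/np.tan(np.radians(c["vfov"]/2))
    return T,f,c["cx"],c["cy"]
def ray(n,u,v):
    T,f,cx,cy=cal(n); R=T[:3,:3]
    return -R.T@T[:3,3], R.T@np.array([(u-cx)/f,(v-cy)/f,1])
def onplane(n,u,v,z):
    C,d=ray(n,u,v); return C+d*(z-C[2])/d[2]
def proj(n,p):
    T,f,cx,cy=cal(n); q=T[:3,:3]@np.asarray(p)+T[:3,3]; return np.array([cx+f*q[0]/q[2],cy+f*q[1]/q[2]])
def crops(name,wt,ws,k=8):
    out=[]
    for n,(u,v,s) in(("top",wt),("scene",ws)):
        im=bot.camera(n)[...,::-1]; cv2.imwrite(f"pics/{name}_{n}.png",im)
        out.append(cv2.resize(im[v-s:v+s,u-s:u+s],(400,400),interpolation=cv2.INTER_CUBIC))
    cv2.imwrite(f"pics/{name}.png",np.hstack(out))
E
python3 - <<'E'
from h import *
crops("c1",(262,280,28),(388,246,40))
for n in("top","scene"): print(n,ray(n,320,240)[0])
print(onplane("top",262,280,.04))
for n,p in (("top",(262,280)),("scene",(388,252))): print(proj(n,onplane("top",262,280,.04)))
E
```

```text
top [ 0.4997013  -0.0539881   0.84313694]
scene [0.93617339 0.51974908 0.57585207]
[0.51995328 0.0657822  0.04      ]
[262. 280.]
[386.84575787 246.65508233]
```

View pics/c1.png

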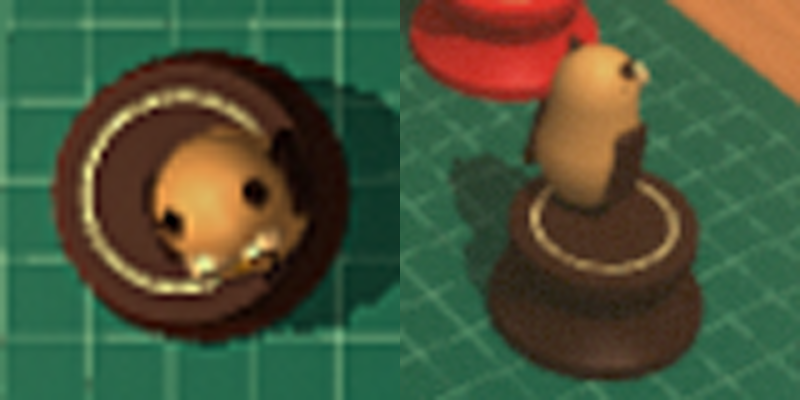

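The crop confirms it: walnut plinth, pale ring centred near top px (260,279), owl off towards image right (−y) and slightly down (−x). Now I'll measure it.

```bash
cat >> h.py <<'E'
from scipy.optimize import least_squares
def ringfit(im,n,c0,r0=.023,tol=.004):
    hsv=cv2.cvtColor(im,cv2.COLOR_BGR2HSV).astype(int); H,S,V=hsv[...,0],hsv[...,1],hsv[...,2]
    m=(H>12)&(H<36)&(V>110)&(S<150)
    vs,us=np.nonzero(m); P=np.array([onplane(n,u,v,.04)[:2] for u,v in zip(us,vs) if np.hypot(*(onplane(n,u,v,.04)[:2]-c0))<.035])
    c=np.array(c0)
    for t in(.008,.004,.003):
        d=np.abs(np.hypot(*(P-c).T)-r0); Q=P[d<t]
        c=least_squares(lambda c:np.hypot(*(Q-c).T)-r0,c,loss="soft_l1",f_scale=.001).x
    return c,len(Q)
def tan(im,box):
    hsv=cv2.cvtColor(im,cv2.COLOR_BGR2HSV); m=cv2.inRange(hsv,(6,90,125),(22,255,255))
    k=np.zeros_like(m); x0,y0,x1,y1=box; k[y0:y1,x0:x1]=m[y0:y1,x0:x1]
    n,l,s,_=cv2.connectedComponentsWithStats(k); i=1+np.argmax(s[1:,4]); return (l==i),s[i]
E
python3 - <<'E'
from h import *
t=cv2.imread("pics/c1_top.png"); s=cv2.imread("pics/c1_scene.png")
for c0 in((.52,.066),(.525,.070)): print(ringfit(t,"top",c0),ringfit(s,"scene",c0))
m,st=tan(t,(245,260,290,300)); print("top",st)
for v in range(st[1],st[1]+st[3]): u=np.nonzero(m[v])[0]; print(v,u.min(),u.max(),end="; ")
m,st=tan(s,(365,205,410,255)); print("\nscene",st)
for v in range(st[1],st[1]+st[3]): u=np.nonzero(m[v])[0]; print(v,u.min(),u.max(),end="; ")
E
```

```text
Traceback (most recent call last):
  File "h.py", line 23, in ringfit
    vs,us=np.nonzero(m); P=np.array([onplane(n,u,v,.04)[:2] for u,v in zip(us,vs) if np.hypot(*(onplane(n,u,v,.04)[:2]-c0))<.035])
                                                                                                ~~~~~~~^^^^^^^^^^^
  File "h.py", line 10, in onplane
    C,d=ray(n,u,v); return C+d*(z-C[2])/d[2]
        ~~~^^^^^^^
  File "h.py", line 7, in ray
    T,f,cx,cy=cal(n); R=T[:3,:3]
              ~~~^^^
  File "h.py", line 4, in cal
    c=bot.calibration(n); T=np.array(c["camera_from_world"]); f=240/np.tan(np.radians(c["vfov"]/2))
ValueError: time passes only in moves, steps and waits
```

```bash
sed -i 's/^def cal(n):/import functools\n@functools.cache\ndef cal(n):/' h.py
cat > m.py <<'E'
from h import *
import sys
def meas(tag,dump=True):
    t=cv2.imread(f"pics/{tag}_top.png"); s=cv2.imread(f"pics/{tag}_scene.png")
    for c0 in((.52,.066),(.525,.070)): print(ringfit(t,"top",c0),ringfit(s,"scene",c0))
    for n,im,b in(("top",t,(245,260,290,300)),("scene",s,(365,205,412,262))):
        m,st=tan(im,b); print(n,st)
        for v in range(st[1],st[1]+st[3]): u=np.nonzero(m[v])[0]; print(v,u.min(),u.max(),end="; ")
        print()
meas(sys.argv[1])
E
python3 m.py c1
```

```text
(array([0.52302373, 0.07154426]), 126) (array([0.52281101, 0.07374398]), 102)
(array([0.52302373, 0.07154426]), 126) (array([0.52281101, 0.07374398]), 102)
top [256 270  17  23 213]
270 264 265; 271 261 263; 272 259 266; 273 258 267; 274 257 268; 275 257 269; 276 256 269; 277 256 267; 278 256 267; 279 256 267; 280 256 268; 281 256 271; 282 256 270; 283 260 269; 284 260 272; 285 258 272; 286 258 272; 287 260 268; 288 260 268; 289 260 268; 290 261 261; 291 262 263; 292 262 263; 
scene [377 211  21  33 408]
211 387 387; 212 387 387; 213 387 387; 214 387 387; 215 384 390; 216 381 392; 217 380 393; 218 380 393; 219 379 392; 220 379 396; 221 378 397; 222 378 396; 223 378 395; 224 379 395; 225 379 395; 226 380 395; 227 380 395; 228 379 395; 229 379 395; 230 379 395; 231 378 394; 232 378 392; 233 377 391; 234 377 390; 235 377 390; 236 377 390; 237 378 390; 238 378 390; 239 379 389; 240 380 389; 241 381 389; 242 382 388; 243 384 387;
```

```bash
python3 - <<'E'
from h import *
print("head top",onplane("top",264.4,279.5,.081),"belly top",onplane("top",266.4,280.5,.06))
for p in((.519,.058),(.517,.057),(.521,.060)):
    T,f,_,_=cal("scene")
    g=lambda z,r:(proj("scene",(*p,z)).round(1), round(f*r/(T[2,:3]@[*p,z]+T[2,3]),1))
    print(p,"head",g(.081,.0145),"belly",g(.06,.018),"foot",g(.04,.011),"top",g(.1,0))
E
```

```text
head top [0.51970373 0.05571567 0.081     ] belly top [0.51854232 0.05534335 0.06      ]
(0.519, 0.058) head (array([386.5, 225.2]), np.float64(8.8)) belly (array([385.4, 234.9]), np.float64(10.7)) foot (array([384.4, 243.9]), np.float64(6.4)) top (array([387.5, 216.1]), np.float64(0.0))
(0.517, 0.057) head (array([387.1, 224.5]), np.float64(8.8)) belly (array([386. , 234.2]), np.float64(10.7)) foot (array([385. , 243.2]), np.float64(6.4)) top (array([388.1, 215.4]), np.float64(0.0))
(0.521, 0.06) head (array([386.3, 226.3]), np.float64(8.8)) belly (array([385.2, 236. ]), np.float64(10.7)) foot (array([384.2, 245. ]), np.float64(6.5)) top (array([387.3, 217.2]), np.float64(0.0))
```

```bash
python3 -m crank '[{"gripper":0,"travel":[41,-35.6,0],"twist":[0,0,0]},{"gripper":0,"travel":[41,-35.6,0],"twist":[0,0,0]},{"gripper":0,"travel":[41,-35.6,0],"twist":[0,0,0]},{"gripper":0,"travel":[41,-35.6,0],"twist":[0,0,0]},{"gripper":0,"travel":[41,-35.6,0],"twist":[0,0,0]},{"gripper":0,"travel":[41,-35.6,0],"twist":[0,0,0]},{"gripper":0,"travel":[41,-35.6,0],"twist":[0,0,0]},{"gripper":0,"travel":[41,-35.6,0],"twist":[0,0,0]},{"gripper":0,"travel":[41,-35.6,0],"twist":[0,0,0]},{"gripper":0,"travel":[41,-35.6,0],"twist":[0,0,0]},{"gripper":0,"travel":[41,-35.6,0],"twist":[0,0,0]},{"gripper":0,"travel":[41,-35.6,0],"twist":[0,0,0]}]'
python3 -m crank '[{"gripper":0,"travel":[0,0,0],"twist":[0,0,-0.171]},{"gripper":0,"travel":[0,0,0],"twist":[0,0,-0.171]},{"gripper":0,"travel":[0,0,0],"twist":[0,0,-0.171]},{"gripper":0,"travel":[0,0,0],"twist":[0,0,-0.171]},{"gripper":0,"travel":[0,0,0],"twist":[0,0,-0.171]},{"gripper":0,"travel":[0,0,0],"twist":[0,0,-0.171]},{"gripper":0,"travel":[0,0,0],"twist":[0,0,0]},{"gripper":0,"travel":[0,0,0],"twist":[0,0,0]}]'
```

```text
time: 1.7
ee_pos: [0.5077, 0.0145, 0.2312]
tcp_rot: [180.0, -0.0, 15.5]
wrist_force: [0.9, -1.1, -0.1]
opening: 0.0002
grasp_force: 0.0
time: 2.7
ee_pos: [0.5069, 0.0128, 0.2312]
tcp_rot: [-180.0, 0.0, 74.0]
wrist_force: [0.7, -0.6, 0.1]
opening: -0.0
grasp_force: 0.0
```

```bash
python3 -m crank '[{"gripper":0,"travel":[0,0,30],"twist":[0,0,0]},{"gripper":0,"travel":[0,0,30],"twist":[0,0,0]},{"gripper":0,"travel":[0,0,30],"twist":[0,0,0]},{"gripper":0,"travel":[0,0,30],"twist":[0,0,0]},{"gripper":0,"travel":[0,0,30],"twist":[0,0,0]},{"gripper":0,"travel":[0,0,20],"twist":[0,0,0]},{"gripper":0,"travel":[0,0,9],"twist":[0,0,0]},{"gripper":0,"travel":[0,0,0],"twist":[0,0,0]}]'
python3 -c "
from h import *
crops('c2',(262,280,28),(388,246,40))"
```

```text
time: 3.7
ee_pos: [0.5067, 0.0128, 0.0521]
tcp_rot: [-180.0, 0.0, 74.2]
wrist_force: [-0.5, -1.0, 0.8]
opening: 0.0
grasp_force: 0.0
```

View pics/c2.png

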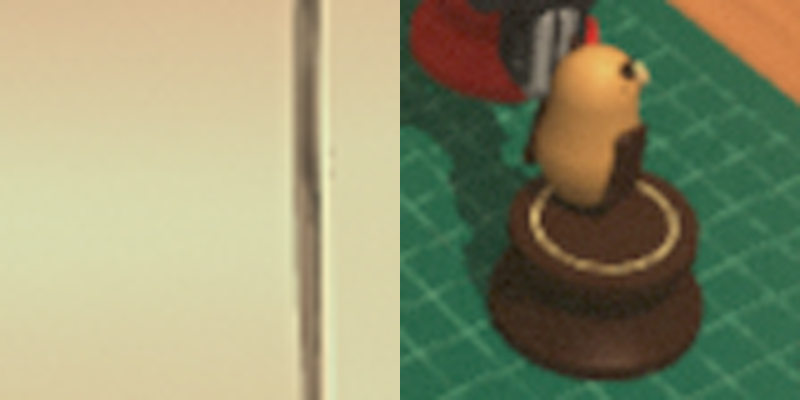

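The top view is blocked by the arm. In the scene half, the shut fingertips stand behind the owl, clear of it, and the owl is undisturbed. Now a slow push.

```bash
python3 -m crank '[{"gripper":0,"travel":[2.5,0,0],"twist":[0,0,0]},{"gripper":0,"travel":[2.5,0,0],"twist":[0,0,0]},{"gripper":0,"travel":[2.5,0,0],"twist":[0,0,0]},{"gripper":0,"travel":[2.5,0,0],"twist":[0,0,0]},{"gripper":0,"travel":[2.5,0,0],"twist":[0,0,0]},{"gripper":0,"travel":[2.5,0,0],"twist":[0,0,0]},{"gripper":0,"travel":[2.5,0,0],"twist":[0,0,0]},{"gripper":0,"travel":[2.5,0,0],"twist":[0,0,0]},{"gripper":0,"travel":[2.5,0,0],"twist":[0,0,0]},{"gripper":0,"travel":[0,0,0],"twist":[0,0,0]}]'
python3 - <<'E'
from h import *
crops('c3',(262,280,28),(388,246,40))
for k in("c2","c3"):
    s=cv2.imread(f"pics/{k}_scene.png"); m,st=tan(s,(365,205,412,262)); print(k,st,ringfit(s,"scene",(.523,.0725)))
E
```

```text
time: 5.05
ee_pos: [0.5131, 0.0346, 0.0523]
tcp_rot: [-180.0, -0.0, 74.3]
wrist_force: [-0.9, -0.8, 0.1]
opening: -0.0001
grasp_force: 0.0
c2 [377 211  21  34 411] (array([0.52280765, 0.07365363]), 109)
c3 [378 217  21  30 408] (array([0.52290329, 0.07364334]), 105)
```

View pics/c3.png

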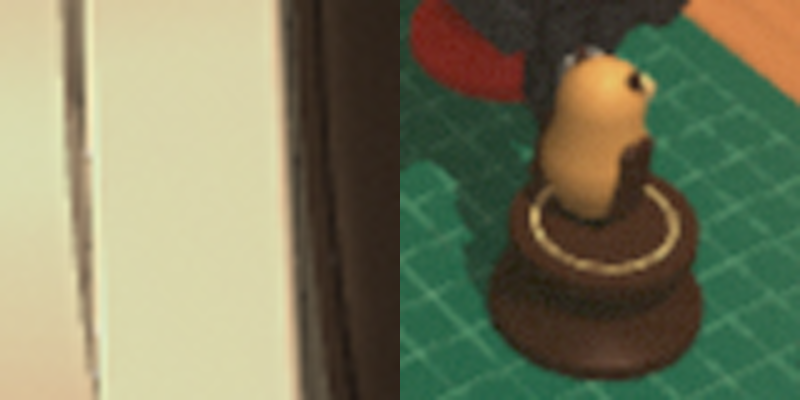

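The owl has slid forward a few mm and is upright; its base is now at scene px ≈(388,249). Pushing on.

```bash
python3 -m crank '[{"gripper":0,"travel":[2.5,0,0],"twist":[0,0,0]},{"gripper":0,"travel":[2.5,0,0],"twist":[0,0,0]},{"gripper":0,"travel":[2,0,0],"twist":[0,0,0]},{"gripper":0,"travel":[0,0,0],"twist":[0,0,0]}]'
cat > sh.py <<'E'
from h import *
import sys
a=cv2.imread("pics/c2_scene.png")[223:246,374:392]
for k in sys.argv[1:]:
    s=cv2.imread(f"pics/{k}_scene.png"); U=8
    r=cv2.matchTemplate(cv2.resize(s[215:265,365:410],None,fx=U,fy=U,interpolation=cv2.INTER_CUBIC),cv2.resize(a,None,fx=U,fy=U,interpolation=cv2.INTER_CUBIC),cv2.TM_CCOEFF_NORMED)
    _,v,_,l=cv2.minMaxLoc(r); du=l[0]/U+365-374; dv=l[1]/U+215-223
    d=onplane("scene",383+du,237+dv,.055)-onplane("scene",383,237,.055)
    print(k,du,dv,round(v,3),"owl moved mm",(d[:2]*1000).round(1),ringfit(s,"scene",(.523,.0725)))
E
python3 - <<'E'
from h import *
crops('c4',(262,280,28),(388,246,40))
E
python3 sh.py c3 c4
```

```text
time: 5.65
ee_pos: [0.515, 0.0413, 0.0523]
tcp_rot: [-180.0, -0.0, 74.3]
wrist_force: [0.1, 0.3, -1.3]
opening: 0.0002
grasp_force: 0.0
c3 1.125 2.125 0.929 owl moved mm [1.8 5.4] (array([0.52290329, 0.07364334]), 105)
c4 2.625 5.25 0.945 owl moved mm [ 4.6 13. ] (array([0.52287581, 0.0737377 ]), 95)
```

View pics/c4.png

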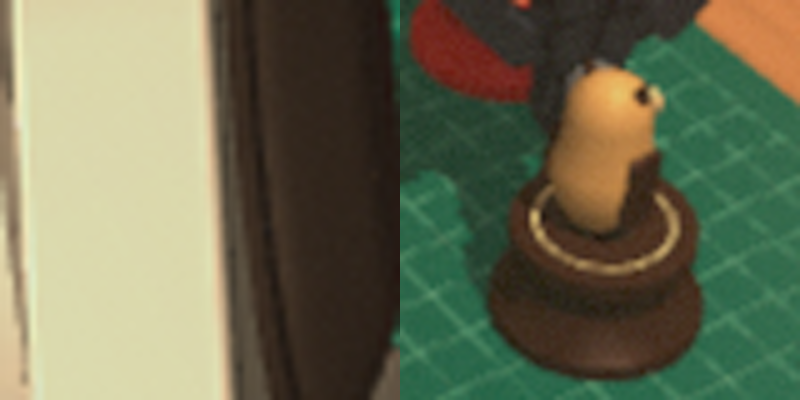

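The owl's base is at scene px ≈(388.6,253), still about 3–4 mm short of centre. One small tap more, then I'll back away and check from above.

```bash
python3 -m crank '[{"gripper":0,"travel":[2,0,0],"twist":[0,0,0]},{"gripper":0,"travel":[1,0,0],"twist":[0,0,0]},{"gripper":0,"travel":[0,0,0],"twist":[0,0,0]},{"gripper":0,"travel":[-3,0,0],"twist":[0,0,0]},{"gripper":0,"travel":[-10,0,0],"twist":[0,0,0]},{"gripper":0,"travel":[-20,0,0],"twist":[0,0,0]},{"gripper":0,"travel":[-30,0,0],"twist":[0,0,0]},{"gripper":0,"travel":[-50,0,0],"twist":[0,0,0]},{"gripper":0,"travel":[0,0,-40],"twist":[0,0,0]},{"gripper":0,"travel":[-50,0,-40],"twist":[0,0,0]},{"gripper":0,"travel":[-50,0,0],"twist":[0,0,0]},{"gripper":0,"travel":[-50,0,0],"twist":[0,0,0]}]'
python3 - <<'E'
from h import *
crops('c5',(262,280,28),(388,246,40))
E
python3 sh.py c5; python3 m.py c5
```

```text
time: 7.25
ee_pos: [0.4435, -0.2103, 0.1321]
tcp_rot: [179.9, 0.0, 74.2]
wrist_force: [-0.1, 0.3, -0.2]
opening: -0.0001
grasp_force: 0.0
c5 3.375 6.25 0.971 owl moved mm [ 5.2 15.7] (array([0.52287798, 0.07374769]), 87)
(array([0.52295749, 0.07108726]), 112) (array([0.52287798, 0.07374769]), 87)
(array([0.52295749, 0.07108726]), 112) (array([0.52287798, 0.07374769]), 87)
top [245 267  19  21 223]
267 252 254; 268 252 253; 269 249 257; 270 248 258; 271 248 259; 272 247 260; 273 247 260; 274 247 258; 275 247 258; 276 246 258; 277 246 258; 278 246 262; 279 245 261; 280 250 261; 281 250 262; 282 248 263; 283 249 263; 284 250 259; 285 251 259; 286 251 258; 287 250 258; 
scene [380 221  21  30 404]
221 387 394; 222 385 396; 223 384 397; 224 384 396; 225 383 399; 226 383 400; 227 383 400; 228 383 400; 229 382 399; 230 383 399; 231 383 399; 232 383 398; 233 383 398; 234 383 398; 235 382 398; 236 382 398; 237 382 398; 238 381 396; 239 381 395; 240 380 394; 241 380 393; 242 380 393; 243 381 393; 244 381 393; 245 382 393; 246 383 392; 247 384 392; 248 385 391; 249 387 391; 250 390 390;
```

View pics/c5.png

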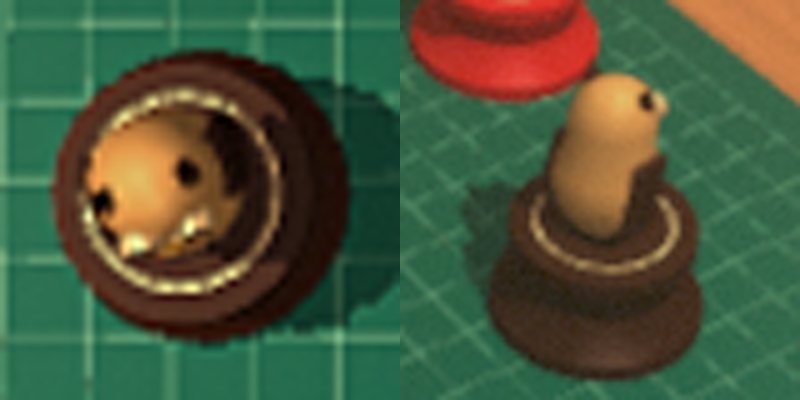

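```bash
python3 - <<'E'
from h import *
print("owl seen from head:",onplane("top",254.9,276.7,.081)[:2], "ring top .5230 .0713")
p=(.5229,.0737); T,f,_,_=cal("scene")
for n,z,r in(("head",.081,.0145),("belly",.06,.018),("foot",.04,.011)): print(n,proj("scene",(*p,z)),f*r/(T[2,:3]@[*p,z]+T[2,3]))
E
```

```text
owl seen from head: [0.52443386 0.07141721] ring top .5230 .0713
head [390.60528711 231.12711268] 8.91367386033704
belly [389.45658654 240.90482118] 10.879297050540973
foot [388.39791479 249.91620675] 6.543727534607815
```

The owl stands upright inside the ring, centred at about top px (255,277). Both views put it within about 1.5 mm of the ring's centre, and the hand is clear.

```bash
python3 -c "
from workcell import bot
print(bot.job_done())"
```

```text
the job is handed in; nothing more can be done
None
```

The owl stands upright on the walnut plinth, about 1.5 mm from the ring's centre by both cameras, with the hand clear and the job handed in at about 7 s; no verdict came back, and I did not re-measure the bystanders.

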